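# Set out a soldering job: unclip the third-hand posts, load the pressed brackets

## Robot

A 6-joint arm with a two-finger parallel gripper is mounted at the origin on the work surface. World frame = base frame: x ahead of the robot, y to its left, z up, the work surface at z = 0. Lengths are in m, angles in rad, forces in N, time in s.
With the tool pointing down it reaches from about 0.275 to 0.825 m from the base axis. Payload 4.9 kg.
Tool frame: the origin (TCP) lies midway between the tips of the shut fingers; the grasp point (between the pads) lies 19 mm behind it; z points along the fingers, y is the line along which they close (so a half turn about z gives the same grasp; the last joint's range is limited). The gripper opens to 85 mm and grips with 20 to 120 N. Pads are 22 mm wide; open, the fingers measure 114 mm over their backs; the gripper's body (76 mm by 85 mm) begins 54 mm behind the grasp point. The pads swing forward as they close: fully open they stand 13 mm farther back than shut.
Start: joints at [-1.28, 0.326, -0.193, 1.052, 0, 1.437], TCP at [0.227, -0.501, 0.231] pointing down, gripper open.
Joint ranges: [-2.65, 2.65], [-0.97, 1.79], [-1.3, 1.35], [-1.93, 2.1], [-1.47, 1.37], [-3.14, 3.14]. Speed limits (rad/s): [2.57, 2.57, 3.14, 3.14, 3.14, 3.14].

## Interface

Orientations are given as a unit quaternion [x, y, z, w].
In Python, from station import monitor, eyes, finish_job gives the robot as it stands.
- The arm moves only by the shell command python3 -m jog 'ROWS' [FORCE]. ROWS is JSON, a list of rows, each a list of 5 numbers: the opening, from 0 (shut) to 1 (fully open), then the shift along the tool's x, y, z in m, then the turn about the tool's z in rad. In form: [[claw, dx, dy, dz, spin], ...]. A call has 1 to 12 rows; each row is the pose to reach, as a shift and turn from the pose commanded when the call began, along the tool's axes at that moment; what a row does not reach only later rows make up. A row lasts 1/10 s, in which the tool goes at most 50 mm and 8.59 degrees, less where a joint would pass 70% of its speed; a pose out of reach is approached as far as the arm can. A call with a gripper value outside its range is refused whole. The fingers move at their own pace and stop on an object; FORCE is the grip in N (left out, the last holds). Time passes only in rows, so rows that repeat a pose let the fingers close. It gives the time, the measured TCP pose, the force, the opening and the grip force at its end, in the units of the state.
- monitor.get_obs(): the state, without advancing time (a new reading comes with each control period).
- eyes.capture(name): name is "scene" or "top"; returns the picture (384x512x3 uint8, red, green, blue); there is no depth.
- eyes.camera_params(name): a dict with "K" (3x3 intrinsics, pixels), "R" (3x3) and "t" (3): a world point X has camera coordinates R X + t. Camera axes: x right, y down, z forward; pixel columns grow to the right and rows downward; lengths in m; the calibration is good to about 2 mm. A picture is of the moment at which its call begins. camera_params takes no time and is no camera call.
- finish_job(): hands the job in; it is judged then, once.
The state is a dict: "time": time; "joints": joint angles; "qd": joint speeds; "tau": joint torques, N m; "eef_pos": TCP position; "tcp_rot": TCP orientation; "contact_force": force on the tool from outside, world axes, zero at the start; "wrist_torque": the same for the moment, N m; "grip_width": opening from 0.0 (shut) to 1.0 (fully open); "grip_force": force on a finger pad.
Only numpy, scipy, OpenCV 4.12 (cv2) and the standard library are available. Lean on these libraries where they do the work, as an engineer would, in place of code of your own. Each camera call takes 0.05 s, during which the arm holds its last target. There are 200 camera calls.

## Task

Lay out the next soldering job. First pull every third-hand post off the sprung storage rail and stand each one upright inside a ring of its own on the yellow board, its jaw arm pointing straight along the painted line at the white tile; when all the posts stand ready, lift every copper U bracket out of the die and set it down open side up, wholly on the white ceramic tile, none on top of another. Leave the other things on the bench where they are.

Things in the scene. Friction and masses are not known exactly. Their poses are not given: they have to be found in the camera images.
- post1_mid (a point): third-hand post (absent in some starts), bare metal, 220 g, 76 mm tall: its centre, 38 mm above its underside; x along its jaw arm, z up. Feet 40 mm (x) by 36 mm (y) in all, legs 16 to 26 mm apart inside, bridge 34 to 42 mm up; above the bridge, from 42 to 76 mm, the plain square head to hold, 24 mm across y, 20 mm along x
- post1_tip (a point): end of that post's copper jaw arm, a 10 mm bar that sticks out to one side, 45 mm out along the post's x from its axis and 51 mm above the underside of its feet; some posts sit on the rail with the arm to one side of the rail, some to the other
- post2_mid (a point): third-hand post (absent in some starts), bare metal, 220 g, 76 mm tall: its centre, 38 mm above its underside; x along its jaw arm, z up. Feet 40 mm (x) by 36 mm (y) in all, legs 16 to 26 mm apart inside, bridge 34 to 42 mm up; above the bridge, from 42 to 76 mm, the plain square head to hold, 24 mm across y, 20 mm along x
- post2_tip (a point): end of that post's copper jaw arm, a 10 mm bar that sticks out to one side, 45 mm out along the post's x from its axis and 51 mm above the underside of its feet; some posts sit on the rail with the arm to one side of the rail, some to the other
- post3_mid (a point): third-hand post (absent in some starts), bare metal, 220 g, 76 mm tall: its centre, 38 mm above its underside; x along its jaw arm, z up. Feet 40 mm (x) by 36 mm (y) in all, legs 16 to 26 mm apart inside, bridge 34 to 42 mm up; above the bridge, from 42 to 76 mm, the plain square head to hold, 24 mm across y, 20 mm along x
- post3_tip (a point): end of that post's copper jaw arm, a 10 mm bar that sticks out to one side, 45 mm out along the post's x from its axis and 51 mm above the underside of its feet; some posts sit on the rail with the arm to one side of the rail, some to the other
- station1 (a point): first of three stations of the fixed storage rail, 100 mm apart along its y: an upright steel bar 12 mm thick, 320 mm long, top edge 52 mm above the bench (this point lies on it). A post astride it rests its bridge on the top edge, feet 18 mm above the bench, arm square to the rail. 7 mm shoulders on the edge keep posts from sliding along
- station2 (a point): second station (the middle one), on the rail's top edge. At each station a sprung roller on either side of the bar catches over the post's inturned legs: the post comes off straight up only, with a pull of about 8 to 18 N over the first 15 mm, and is clear of the bar after 45 mm. It can not be clipped on again
- station3 (a point): third station, on the rail's top edge, like the others
- die_top (a point): middle of the top face of the dark steel forming die, 100 x 320 x 32 mm, fixed; four open cavities 12 mm deep, 47 x 53 mm, 75 mm apart along its y, with centres on its middle line
- bracket1_mid (a point): pressed copper U bracket (absent in some starts), open side up (z up): base 44 mm (x) by 50 mm (y), two upright 4 mm walls on the x sides, 36 mm tall overall, 180 g. Centre of the bracket, half-way up (18 mm over its underside). At first it lies in a die cavity, its top 24 mm above the die's top face; hold it across both walls (44 mm, along x)
- bracket2_mid (a point): pressed copper U bracket (absent in some starts), open side up (z up): base 44 mm (x) by 50 mm (y), two upright 4 mm walls on the x sides, 36 mm tall overall, 180 g. Centre of the bracket, half-way up (18 mm over its underside). At first it lies in a die cavity, its top 24 mm above the die's top face; hold it across both walls (44 mm, along x)
- bracket3_mid (a point): pressed copper U bracket (absent in some starts), open side up (z up): base 44 mm (x) by 50 mm (y), two upright 4 mm walls on the x sides, 36 mm tall overall, 180 g. Centre of the bracket, half-way up (18 mm over its underside). At first it lies in a die cavity, its top 24 mm above the die's top face; hold it across both walls (44 mm, along x)
- bracket4_mid (a point): pressed copper U bracket (absent in some starts), open side up (z up): base 44 mm (x) by 50 mm (y), two upright 4 mm walls on the x sides, 36 mm tall overall, 180 g. Centre of the bracket, half-way up (18 mm over its underside). At first it lies in a die cavity, its top 24 mm above the die's top face; hold it across both walls (44 mm, along x)
- ring1 (a point): centre of one of three black rings (74 mm inside diameter) painted on the yellow soldering board (355 x 260 x 6 mm, fixed), at the board's top face; rings 100 mm apart along the board's x. From each ring a painted line runs along the board's -y straight to the tile
- ring2 (a point): centre of one of three black rings (74 mm inside diameter) painted on the yellow soldering board (355 x 260 x 6 mm, fixed), at the board's top face; rings 100 mm apart along the board's x. From each ring a painted line runs along the board's -y straight to the tile
- ring3 (a point): centre of one of three black rings (74 mm inside diameter) painted on the yellow soldering board (355 x 260 x 6 mm, fixed), at the board's top face; rings 100 mm apart along the board's x. From each ring a painted line runs along the board's -y straight to the tile
- tile_top (a point): middle of the top face of the white ceramic soldering tile fixed on the yellow board: 260 mm (x) by 120 mm (y), its top 14 mm above the bench and 8 mm above the board; axes are the board's. The row of rings lies parallel to it, 140 mm from its middle on the +y side
- solder_spool: bystander, to be left alone: aluminium solder spool, 52 mm across, 46 mm tall; origin at its underside
- flux_tin: bystander, to be left alone: round tin on the yellow board at one end of the tile, 52 mm across, 24 mm tall; origin at its underside
- gear: bystander, to be left alone: dark steel gear wheel, 80 mm across, 14 mm thick; origin at its underside
- pliers: bystander, to be left alone: blue-handled pliers, 150 mm long; origin at its underside
- dish: bystander, to be left alone: shallow brass dish, 90 mm across; origin at its underside
- peg_clip: bystander, to be left alone: wooden clothes-peg, 75 mm long; origin at its underside
Things that resemble listed ones, but are neither listed nor needed, are in the scene too. What is shaped like the part that bears bracket4_mid but purple is not meant.

How it is judged:
By the outcome, as a careful person would: the job done as asked, in the order asked, and still so for the second after the job is handed in, with the robot touching nothing.
Of post1, post2, post3 only 2 to 3 are there at a start; the rules pass over those that are not, and their reading is None.
Of bracket1, bracket2, bracket3, bracket4 only 3 to 4 are there at a start; the rules pass over those that are not, and their reading is None.
At some moment in a run one of bracket1, bracket2, bracket3, bracket4 may be knocked a few centimetres aside while the robot is not near it.
It also fails if it takes over 210 s, if anything falls off the work surface, if the arm or the gripper's body presses on something with over 40 N, if the wrist force passes 120 N, or if a joint passes its speed limit or range.

## Working session

There is one attempt and no reset: what is moved stays moved. The work goes in short steps, Python scripts to look and compute and a shell command to move; the robot and the scene stay as the last step left them, time stands still between calls to the robot, and variables do not carry over. Pictures are saved under pics/ and viewed, at most 14 in all, crops included, and the job is handed in when it is done.

```bash
mkdir -p pics; ls
python3 - <<'E'
from station import monitor, eyes
import cv2
for n in("scene","top"):
    im=eyes.capture(n); cv2.imwrite(f"pics/{n}0.png",cv2.resize(im[:,:,::-1],(800,600),interpolation=cv2.INTER_CUBIC))
    cv2.imwrite(f"{n}_raw.png",im[:,:,::-1])
    p=eyes.camera_params(n); print(n,p["K"].round(1).tolist(),p["R"].round(3).tolist(),p["t"].round(3).tolist())
o=monitor.get_obs(); print({k:o[k] for k in("time","eef_pos","tcp_rot","contact_force","grip_width")})
E
```

```text
pics
scene [[373.2, 0.0, 249.1], [0.0, 373.2, 190.0], [0.0, 0.0, 1.0]] [[-0.256, 0.967, 0.006], [0.729, 0.197, -0.656], [-0.635, -0.164, -0.755]] [0.168, -0.34, 1.441]
top [[414.5, 0.0, 261.3], [0.0, 414.5, 190.2], [0.0, 0.0, 1.0]] [[0.012, -1.0, -0.009], [-0.986, -0.011, -0.164], [0.164, 0.011, -0.986]] [-0.025, 0.553, 1.236]
{'time': 0.1, 'eef_pos': array([ 0.2265105 , -0.50060034,  0.23058773]), 'tcp_rot': array([ 9.77526811e-01,  2.10809643e-01, -7.11447787e-05, -7.89076067e-04]), 'contact_force': array([-0.58905405, -0.18759635, -0.929256  ]), 'grip_width': 1.0039924526894346}
```

View pics/scene0.png

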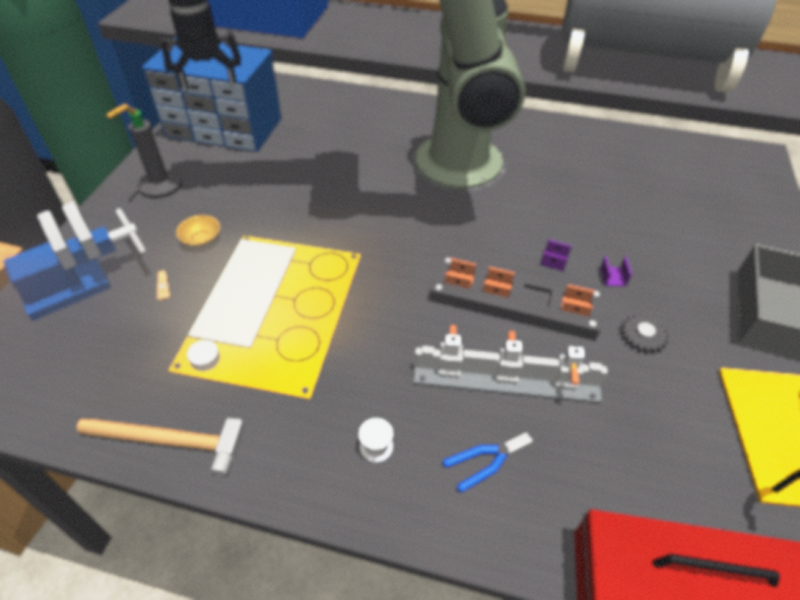

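View pics/top0.png

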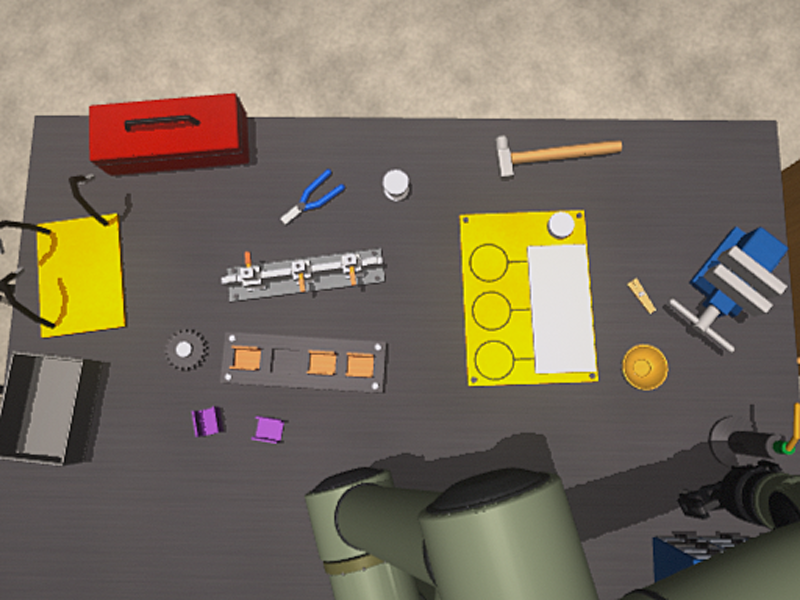

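```bash
cat > h.py <<'E'
import numpy as np, cv2
from station import monitor, eyes
P={n:eyes.camera_params(n) for n in("scene","top")}
def ray(n,uv,z):
    p=P[n];R=np.array(p["R"]);C=-R.T@np.array(p["t"])
    d=R.T@np.linalg.solve(np.array(p["K"]),[uv[0],uv[1],1]); return C+d*(z-C[2])/d[2]
def proj(n,X):
    p=P[n];c=np.array(p["R"])@X+np.array(p["t"]);q=np.array(p["K"])@c;return q[:2]/q[2]
def blobs(m,amin):
    n,l,s,c=cv2.connectedComponentsWithStats(m.astype(np.uint8)*255)
    return [(s[i],c[i],(l==i)) for i in range(1,n) if s[i][4]>=amin]
def hsv(im): return cv2.cvtColor(im,cv2.COLOR_RGB2HSV).astype(int)
def orange(im):
    h=hsv(im); return (h[...,0]>=5)&(h[...,0]<=16)&(h[...,1]>120)&(h[...,2]>120)
def rect(m):
    c,_=cv2.findContours(m.astype(np.uint8),cv2.RETR_EXTERNAL,cv2.CHAIN_APPROX_NONE)
    return cv2.boxPoints(cv2.minAreaRect(max(c,key=cv2.contourArea)))
def rawxy(n,m,z):   # min area rect on plane z: centre,size,angle
    c,_=cv2.findContours(m.astype(np.uint8),cv2.RETR_EXTERNAL,cv2.CHAIN_APPROX_NONE)
    c=max(c,key=cv2.contourArea)[:,0]
    q=np.array([ray(n,u,z)[:2] for u in c])*1000
    return cv2.minAreaRect(q.astype(np.float32))
E
python3 - <<'E'
from h import *
im=cv2.imread("top_raw.png")[:,:,::-1].copy(); sc=cv2.imread("scene_raw.png")[:,:,::-1].copy()
for n,I in(("top",im),("scene",sc)):
    for s,c,m in blobs(orange(I),6): print(n,"orange",s.tolist(),c.round(1),ray(n,c,.07 if s[4]<60 else .05).round(3))
h=hsv(im)
w=(h[...,1]<40)&(h[...,2]>205)
for s,c,m in blobs(w,60): print("white",s.tolist(),c.round(1),rawxy("top",m,.014))
y=(h[...,0]>22)&(h[...,0]<34)&(h[...,1]>150)
s,c,m=max(blobs(y,500),key=lambda b:b[0][4]*(b[1][0]>250)); print("board",rawxy("top",m,.006))
b=im[130:255,135:255]; cv2.imwrite("pics/c1.png",cv2.resize(b[:,:,::-1],None,fx=4.8,fy=4.8,interpolation=cv2.INTER_CUBIC))
b=sc[155:265,255:400]; cv2.imwrite("pics/c2.png",cv2.resize(b[:,:,::-1],None,fx=5,fy=5,interpolation=cv2.INTER_CUBIC))
E
```

```text
top orange [327, 90, 71, 10, 123] [365.1  93.9] [ 0.868 -0.347  0.05 ]
top orange [328, 94, 70, 10, 217] [363.2  98.7] [ 0.852 -0.34   0.05 ]
top orange [157, 161, 4, 8, 27] [158.2 164.8] [0.625 0.298 0.07 ]
top orange [224, 175, 4, 8, 21] [225.4 178.4] [0.585 0.091 0.07 ]
top orange [191, 179, 4, 8, 24] [193.  182.2] [0.572 0.19  0.07 ]
top orange [147, 221, 20, 16, 235] [157.6 228.9] [0.43  0.295 0.05 ]
top orange [197, 224, 18, 16, 240] [205.9 231.9] [0.423 0.148 0.05 ]
top orange [221, 226, 18, 16, 248] [230.  233.3] [0.419 0.075 0.05 ]
top orange [510, 229, 2, 3, 6] [510.5 230. ] [ 0.437 -0.76   0.07 ]
scene orange [286, 166, 18, 17, 202] [294.7 174.4] [0.427 0.08  0.05 ]
scene orange [310, 172, 18, 17, 209] [318.7 179.9] [0.43  0.153 0.05 ]
scene orange [360, 183, 19, 18, 238] [369.1 191.5] [0.437 0.3   0.05 ]
scene orange [288, 208, 4, 5, 17] [289.6 210.1] [0.58  0.092 0.07 ]
scene orange [326, 212, 4, 5, 15] [327.2 214.2] [0.567 0.191 0.07 ]
scene orange [366, 236, 4, 9, 30] [367.3 240.3] [0.624 0.3   0.07 ]
scene orange [0, 310, 4, 4, 6] [  1.  311.7] [ 1.021 -0.465  0.07 ]

[... 919 characters left out ...]
.758127212524414)
white [200, 168, 18, 5, 64] [208.6 170. ] ((622.0390014648438, 151.32308959960938), (11.381227493286133, 55.35404586791992), 7.876742839813232)
white [152, 171, 15, 12, 69] [157.9 176.9] ((599.5408325195312, 309.7824401855469), (34.26569366455078, 44.297393798828125), 8.902111053466797)
white [458, 170, 36, 29, 238] [475.4 183.9] ((586.5064697265625, -693.99853515625), (126.91517639160156, 18.637725830078125), 49.42153549194336)
white [113, 219, 9, 9, 65] [117.  223.1] ((449.41888427734375, 433.1157531738281), (25.51024627685547, 25.14988136291504), 3.8993825912475586)
board ((566.0767822265625, -259.11822509765625), (354.39654541015625, 260.311767578125), 2.73934268951416)
```

View pics/c1.png

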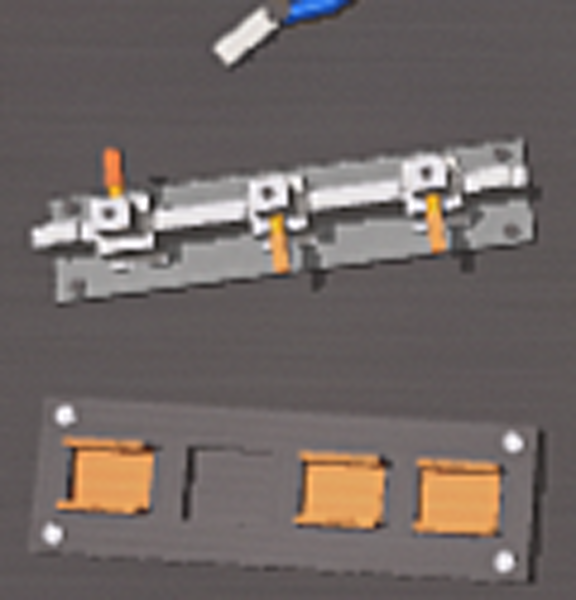

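View pics/c2.png

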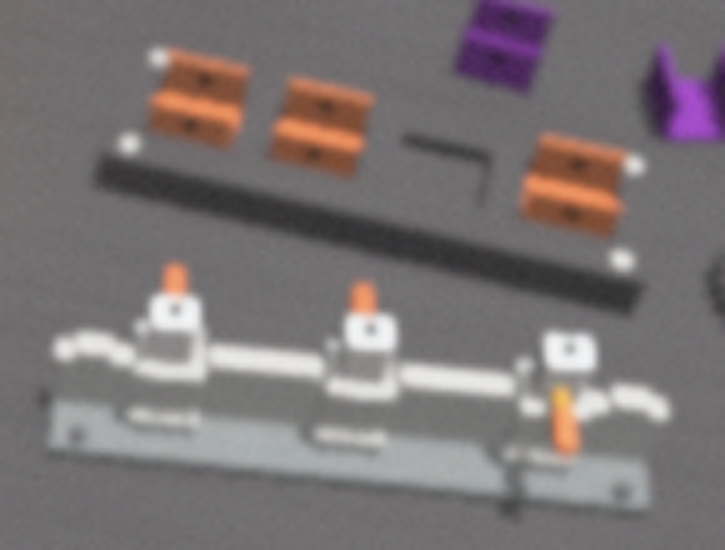

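Run:
```python
from h import *
f=lambda a,s,o:np.array(a)/s+np.array(o)-.4
T={"A":(110,213),"B":(272,194),"C":(428,173)};S={"A":(569,351),"B":(370,331),"C":(176,311)}
H={}
for k in T:
    a=ray("top",f(T[k],4.8,(135,130)),.094);b=ray("scene",f(S[k],5,(255,155)),.094);H[k]=(a+b)/2;print(k,a.round(4),b.round(4))
d=H["A"]-H["C"];print("rail",np.degrees(np.arctan2(d[1],d[0])),np.linalg.norm(d))
sc=[(65,415),(513,441),(505,561),(53,533)]
q=np.array([ray("top",f(s,4.8,(135,130)),.034)[:2] for s in sc]);print("die screws",q.round(4),"c",q.mean(0),"ang",[np.degrees(np.arctan2(*(q[i]-q[j])[::-1])) for i,j in((0,1),(3,2))])
im=cv2.imread("top_raw.png")[:,:,::-1].copy()
for s,c,m in blobs(orange(im),200):
    if s[1]>200: print("br",rawxy("top",m,.053))
h=hsv(im)
y=(h[...,0]>22)&(h[...,0]<34)&(h[...,1]>150)
roi=np.zeros_like(y);roi[150:250,297:342]=1
for s,c,m in blobs((~y)&roi,25): print("ring?",s.tolist(),c,rawxy("top",m,.006))
t=np.radians(2.7);X=np.array([np.cos(t),np.sin(t)]);Y=np.array([-X[1],X[0]]);c=np.array([.541,-.326])
print("rings pred",[(c+.14*Y+k*X).round(4).tolist() for k in(-.1,0,.1)])
```

```text
A [0.5912 0.2927 0.094 ] [0.5932 0.2949 0.094 ]
B [0.6044 0.1918 0.094 ] [0.6069 0.1959 0.094 ]
C [0.6188 0.0945 0.094 ] [0.6201 0.0979 0.094 ]
rail 97.85662601598649 0.19947152349199074
die screws [[0.4703 0.3307]
 [0.4569 0.0414]
 [0.3804 0.0449]
 [0.3947 0.3341]] c [0.42558616 0.1877741 ] ang [np.float64(87.33322310005383), np.float64(87.1771994607879)]
br ((430.0747375488281, 296.4749450683594), (54.48098373413086, 44.372711181640625), 85.08536529541016)
br ((422.8836669921875, 147.70582580566406), (50.69704818725586, 44.536598205566406), 87.73384094238281)
br ((419.1124572753906, 74.49607849121094), (51.2099494934082, 44.502166748046875), 87.18756866455078)
ring? [337, 157, 5, 68, 190] [339.78947368 181.47368421] ((563.2196044921875, -265.35125732421875), (12.866025924682617, 216.20436096191406), 88.89511108398438)
ring? [297, 209, 45, 41, 216] [314.4537037  243.28703704] ((438.10894775390625, -200.06829833984375), (136.81163024902344, 125.23943328857422), 89.89228057861328)
rings pred [[0.4345, -0.1909], [0.5344, -0.1862], [0.6343, -0.1814]]
```

```bash
cat >> h.py <<'E'
def psi(q): return 2*np.degrees(np.arctan2(q[1],q[0]))
def go(x,y,z,p):
    o=monitor.get_obs();e=o["eef_pos"];a=np.radians(psi(o["tcp_rot"]));d=np.array([x,y])-e[:2]
    s=-np.radians((p-np.degrees(a)+180)%360-180)
    print("rows: dx %.4f dy %.4f dz %.4f spin %.3f"%(d@[np.cos(a),np.sin(a)],d@[np.sin(a),-np.cos(a)],e[2]-z,s),"| j",o["joints"].round(2).tolist(),"pos",e.round(4).tolist(),"psi %.1f"%(psi(o["tcp_rot"])%360),"F",o["contact_force"].round(1).tolist(),"w %.3f t %.1f"%(o["grip_width"],o["time"]))
E
python3 -c "
from h import *
for u in((489,262),(491,310),(494,360)): print(ray('top',np.array(u)*.64,.006).round(4))"
python3 -m jog '[[1,0.6038,-0.3824,0,-1.8],[1,0.6038,-0.3824,0,-1.8],[1,0.6038,-0.3824,0,-1.8],[1,0.6038,-0.3824,0,-1.8],[1,0.6038,-0.3824,0,-1.8],[1,0.6038,-0.3824,0,-1.8],[1,0.6038,-0.3824,0,-1.8],[1,0.6038,-0.3824,0,-1.8],[1,0.6038,-0.3824,0,-1.8],[1,0.6038,-0.3824,0,-1.8],[1,0.6038,-0.3824,0,-1.8],[1,0.6038,-0.3824,0,-1.8]]' 90
python3 -c "
from h import *
go(.6195,.0962,.15,187.9)"
```

```text
[ 0.635  -0.1833  0.006 ]
[ 0.5353 -0.1865  0.006 ]
[ 0.4341 -0.1916  0.006 ]
time: 1.3
eef_pos: [0.5568, 0.0023, 0.231]
tcp_rot: [0.44, 0.898, -0.0, -0.0]
contact_force: [0.5, -1.5, 0.6]
grip_width: 0.999
grip_force: 0.0
rows: dx 0.0357 dy 0.1071 dz 0.0810 spin -1.048 | j [-0.13, 0.34, -0.17, 1.06, -0.0, 0.78] pos [0.5568, 0.0023, 0.231] psi 127.8 F [0.5, -1.5, 0.6] w 0.999 t 1.3
```

```bash
python3 -m jog '[[0.6,0.0357,0.1071,0.08,-1.048],[0.6,0.0357,0.1071,0.08,-1.048],[0.6,0.0357,0.1071,0.08,-1.048],[0.6,0.0357,0.1071,0.08,-1.048],[0.6,0.0357,0.1071,0.08,-1.048],[0.6,0.0357,0.1071,0.08,-1.048],[0.6,0.0357,0.1071,0.08,-1.048],[0.6,0.0357,0.1071,0.08,-1.048],[0.6,0.0357,0.1071,0.08,-1.048],[0.6,0.0357,0.1071,0.08,-1.048]]'
python3 -c "
from h import *
go(.6195,.0962,.066,187.9)
for n,w in (('scene',(270,170,85,70)),('top',(185,130,85,70))):
    x,y,a,b=w;cv2.imwrite('pics/C_%s.png'%n,cv2.resize(eyes.capture(n)[y:y+b,x:x+a,::-1],None,fx=6,fy=6,interpolation=cv2.INTER_CUBIC))
a,b=cv2.imread('pics/C_scene.png'),cv2.imread('pics/C_top.png');cv2.imwrite('pics/C.png',cv2.resize(np.hstack([a,b]),(800,330)))"
```

```text
time: 2.3
eef_pos: [0.6194, 0.0937, 0.1511]
tcp_rot: [-0.065, 0.998, -0.0, -0.0]
contact_force: [0.3, -0.1, -0.2]
grip_width: 0.599
grip_force: 0.0
rows: dx -0.0004 dy 0.0025 dz 0.0851 spin -0.009 | j [0.03, 0.53, -0.1, 0.95, -0.0, -0.1] pos [0.6194, 0.0937, 0.1511] psi 187.4 F [0.3, -0.1, -0.2] w 0.599 t 2.3
```

View pics/C.png

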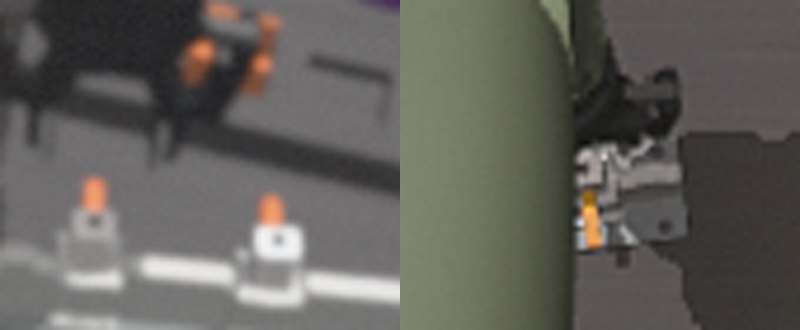

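Fingers (left crop ~(35,120) and (165,130)) straddle post C's head at (95,222); go down and grip.

```bash
python3 -m jog '[[0.6,0,0.0025,0.04,-0.009],[0.6,0,0.0025,0.07,-0.009],[0.6,0,0.0025,0.085,-0.009],[0.6,0,0.0025,0.085,-0.009],[0.15,0,0.0025,0.085,-0.009],[0.15,0,0.0025,0.085,-0.009],[0.15,0,0.0025,0.085,-0.009],[0.15,0,0.0025,0.085,-0.009]]' 90
python3 -c "
from h import *
go(.6195,.0962,.066,187.9)"
```

```text
time: 3.2
eef_pos: [0.6205, 0.0963, 0.068]
tcp_rot: [-0.07, 0.998, -0.0, 0.001]
contact_force: [0.2, -0.7, 5.4]
grip_width: 0.263
grip_force: 89.0
rows: dx 0.0010 dy 0.0000 dz 0.0020 spin 0.002 | j [0.04, 0.61, -0.19, 0.77, 0.0, -0.1] pos [0.6205, 0.0963, 0.068] psi 188.0 F [0.2, -0.7, 5.4] w 0.263 t 3.2
```

```bash
python3 -m jog '[[0.15,0,0,-0.004,0],[0.15,0,0,-0.008,0],[0.15,0,0,-0.012,0],[0.15,0,0,-0.016,0],[0.15,0,0,-0.022,0],[0.15,0,0,-0.035,0],[0.15,0,0,-0.055,0],[0.15,0,0,-0.09,0],[0.15,0,0,-0.13,0],[0.15,0,0,-0.13,0]]'
python3 -c "
from h import *
go(.6343,-.1814,.198,187.9+95-.56+.0)
"
```

```text
time: 4.2
eef_pos: [0.6227, 0.0964, 0.2049]
tcp_rot: [-0.07, 0.998, -0.0, 0.006]
contact_force: [0.9, -0.0, -1.4]
grip_width: 0.264
grip_force: 91.2
rows: dx 0.0274 dy -0.2767 dz 0.0069 spin -1.646 | j [0.04, 0.48, -0.02, 1.05, -0.0, -0.1] pos [0.6227, 0.0964, 0.2049] psi 188.0 F [0.9, -0.0, -1.4] w 0.264 t 4.2
```

```bash
python3 -m jog '[[0.15,0.005,-0.05,0,-0.15],[0.15,0.01,-0.1,0,-0.3],[0.15,0.015,-0.15,0,-0.45],[0.15,0.02,-0.2,0,-0.6],[0.15,0.025,-0.24,0,-0.75],[0.15,0.0274,-0.2767,0,-0.9],[0.15,0.0274,-0.2767,0,-1.05],[0.15,0.0274,-0.2767,0,-1.2],[0.15,0.0274,-0.2767,0,-1.35],[0.15,0.0274,-0.2767,0,-1.478],[0.15,0.0274,-0.2767,0,-1.478],[0.15,0.0274,-0.2767,0,-1.478]]'
python3 -c "
from h import *
go(.6343,-.1814,.060,272.7)
for n,w in (('scene',(140,90,130,150)),('top',(250,80,130,150))):
    x,y,a,b=w;cv2.imwrite('pics/D_%s.png'%n,cv2.resize(eyes.capture(n)[y:y+b,x:x+a,::-1],None,fx=3,fy=3,interpolation=cv2.INTER_CUBIC))
a,b=cv2.imread('pics/D_scene.png'),cv2.imread('pics/D_top.png');cv2.imwrite('pics/D.png',np.hstack([a,b]))"
```

```text
time: 5.4
eef_pos: [0.6304, -0.1814, 0.1969]
tcp_rot: [0.723, -0.691, 0.0, 0.0]
contact_force: [1.2, 0.1, -2.1]
grip_width: 0.265
grip_force: 91.1
rows: dx 0.0001 dy -0.0039 dz 0.1369 spin -0.003 | j [-0.39, 0.55, 0.06, 1.09, -0.0, -2.01] pos [0.6304, -0.1814, 0.1969] psi 272.6 F [1.2, 0.1, -2.1] w 0.265 t 5.4
```

View pics/D.png

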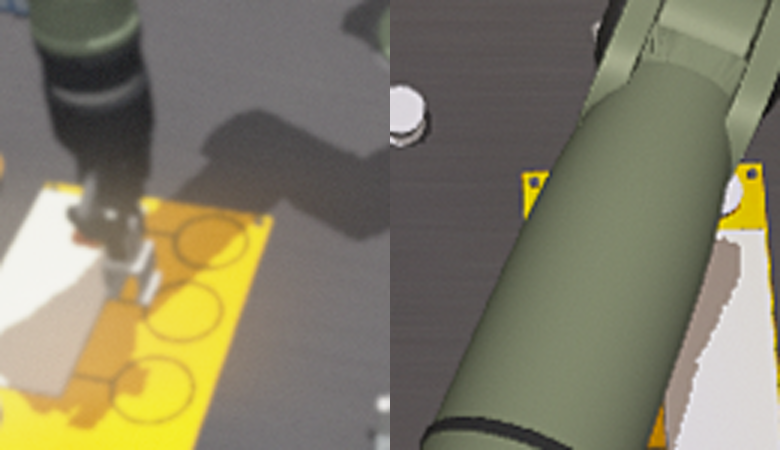

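```bash
python3 -m jog '[[0.15,0,-0.0039,0.04,0],[0.15,0,-0.0039,0.08,0],[0.15,0,-0.0039,0.115,0],[0.15,0,-0.0039,0.13,0],[0.15,0,-0.0039,0.136,0],[0.15,0,-0.0039,0.139,0],[0.15,0,-0.0039,0.139,0],[0.15,0,-0.0039,0.139,0]]'
python3 -c "
from h import *
go(.6343,-.1814,.056,272.7)"
```

```text
time: 6.3
eef_pos: [0.6359, -0.1819, 0.0592]
tcp_rot: [0.724, -0.69, 0.001, -0.001]
contact_force: [0.1, 0.7, -2.6]
grip_width: 0.262
grip_force: 91.1
rows: dx -0.0006 dy 0.0016 dz 0.0032 spin 0.000 | j [-0.39, 0.67, -0.09, 0.81, -0.0, -2.01] pos [0.6359, -0.1819, 0.0592] psi 272.7 F [0.1, 0.7, -2.6] w 0.262 t 6.3
```

```bash
python3 -m jog '[[0.15,0,0.0016,0.001,0],[0.15,0,0.0016,0.002,0],[0.15,0,0.0016,0.003,0],[0.15,0,0.0016,0.003,0]]'
python3 -m jog '[[0.15,0,0,0.001,0],[0.15,0,0,0.001,0]]'
```

```text
time: 6.7
eef_pos: [0.6334, -0.1818, 0.056]
tcp_rot: [0.724, -0.69, 0.001, -0.0]
contact_force: [-2.9, 1.3, 6.6]
grip_width: 0.259
grip_force: 92.4
time: 6.9
eef_pos: [0.6334, -0.1818, 0.056]
tcp_rot: [0.724, -0.69, 0.001, -0.0]
contact_force: [-5.1, 0.5, 13.0]
grip_width: 0.262
grip_force: 93.2
```

```bash
python3 -m jog '[[0.15,0,0,-0.001,0],[0.45,0,0,-0.001,0],[0.6,0,0,-0.001,0],[0.6,0,0,-0.001,0],[0.6,0,0,-0.02,0],[0.6,0,0,-0.06,0],[0.6,0,0,-0.1,0],[0.6,0,0,-0.14,0],[0.6,0,0,-0.14,0]]'
python3 -c "
from h import *
go(.6057,.1939,.18,187.9)"
```

```text
time: 7.8
eef_pos: [0.6366, -0.1828, 0.2]
tcp_rot: [0.724, -0.69, 0.005, -0.002]
contact_force: [0.6, 0.0, 0.5]
grip_width: 0.601
grip_force: 0.0
rows: dx -0.3778 dy 0.0130 dz 0.0200 spin 1.480 | j [-0.39, 0.55, 0.07, 1.08, 0.0, -2.01] pos [0.6366, -0.1828, 0.2] psi 272.7 F [0.6, 0.0, 0.5] w 0.601 t 7.8
```

```bash
python3 -m jog '[[0.6,-0.3778,0.013,0,1.48],[0.6,-0.3778,0.013,0,1.48],[0.6,-0.3778,0.013,0,1.48],[0.6,-0.3778,0.013,0,1.48],[0.6,-0.3778,0.013,0,1.48],[0.6,-0.3778,0.013,0,1.48],[0.6,-0.3778,0.013,0,1.48],[0.6,-0.3778,0.013,0.02,1.48],[0.6,-0.3778,0.013,0.04,1.48],[0.6,-0.3778,0.013,0.05,1.48],[0.6,-0.3778,0.013,0.05,1.48],[0.6,-0.3778,0.013,0.05,1.48]]'
python3 -c "
from h import *
go(.6057,.1939,.066,187.9)
cv2.imwrite('pics/E.png',cv2.resize(eyes.capture('top')[100:260,130:380,::-1],None,fx=3.2,fy=3.2,interpolation=cv2.INTER_CUBIC))"
```

```text
time: 9.0
eef_pos: [0.602, 0.1952, 0.1429]
tcp_rot: [-0.07, 0.998, -0.0, -0.0]
contact_force: [0.7, -0.3, -0.3]
grip_width: 0.6
grip_force: 0.0
rows: dx -0.0035 dy -0.0018 dz 0.0769 spin 0.003 | j [0.2, 0.54, -0.09, 0.94, 0.0, 0.06] pos [0.602, 0.1952, 0.1429] psi 188.1 F [0.7, -0.3, -0.3] w 0.600 t 9.0
```

View pics/E.png

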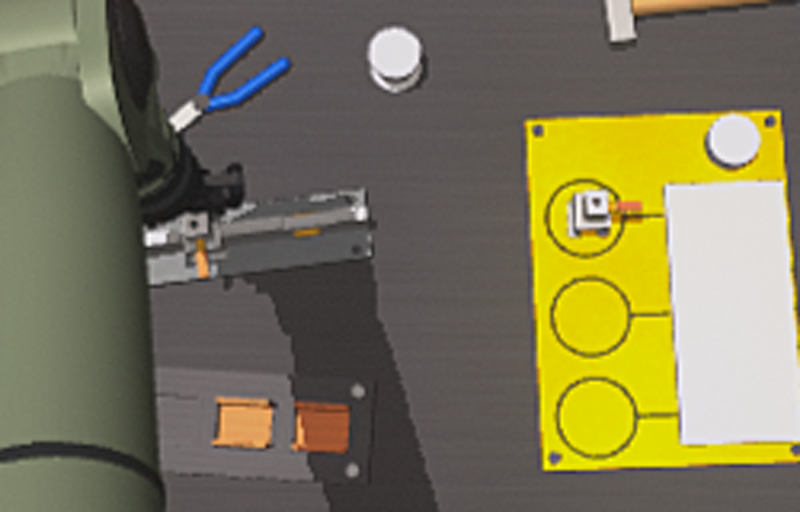

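Post C stands in its ring (crop ~(590,210)), arm along the line to the tile. Now post B.

```bash
python3 -m jog '[[0.6,-0.0035,-0.0018,0.03,0],[0.6,-0.0035,-0.0018,0.06,0],[0.6,-0.0035,-0.0018,0.076,0],[0.6,-0.0035,-0.0018,0.076,0],[0.15,-0.0035,-0.0018,0.076,0],[0.15,-0.0035,-0.0018,0.076,0],[0.15,-0.0035,-0.0018,0.076,0],[0.15,-0.0035,-0.0018,0.076,0]]'
python3 -c "
from h import *
go(.6057,.1939,.066,187.9)"
```

```text
time: 9.85
eef_pos: [0.6075, 0.1943, 0.0695]
tcp_rot: [-0.069, 0.998, 0.0, 0.002]
contact_force: [0.6, -0.9, 6.4]
grip_width: 0.26
grip_force: 89.3
rows: dx 0.0018 dy -0.0001 dz 0.0035 spin 0.001 | j [0.19, 0.62, -0.16, 0.79, -0.0, 0.06] pos [0.6075, 0.1943, 0.0695] psi 187.9 F [0.6, -0.9, 6.4] w 0.260 t 9.8
```

```bash
python3 -m jog '[[0.15,0,0,-0.004,0],[0.15,0,0,-0.008,0],[0.15,0,0,-0.012,0],[0.15,0,0,-0.016,0],[0.15,0,0,-0.022,0],[0.15,0,0,-0.035,0],[0.15,0,0,-0.055,0],[0.15,0,0,-0.09,0],[0.15,0,0,-0.13,0],[0.15,0,0,-0.13,0]]'
python3 -c "
from h import *
go(.5349,-.1864,.198,272.7)
"
```

```text
time: 10.85
eef_pos: [0.6089, 0.1948, 0.2055]
tcp_rot: [-0.069, 0.998, 0.001, 0.005]
contact_force: [1.3, 0.6, -1.3]
grip_width: 0.258
grip_force: 91.2
rows: dx 0.1259 dy -0.3673 dz 0.0075 spin -1.479 | j [0.19, 0.5, 0.01, 1.07, 0.0, 0.06] pos [0.6089, 0.1948, 0.2055] psi 187.9 F [1.3, 0.6, -1.3] w 0.258 t 10.8
```

```bash
python3 -m jog '[[0.15,0.016,-0.047,0,-0.15],[0.15,0.032,-0.094,0,-0.3],[0.15,0.048,-0.14,0,-0.45],[0.15,0.064,-0.188,0,-0.6],[0.15,0.08,-0.233,0,-0.75],[0.15,0.096,-0.28,0,-0.9],[0.15,0.112,-0.327,0,-1.05],[0.15,0.1259,-0.3673,0,-1.2],[0.15,0.1259,-0.3673,0,-1.35],[0.15,0.1259,-0.3673,0,-1.479],[0.15,0.1259,-0.3673,0,-1.479],[0.15,0.1259,-0.3673,0,-1.479]]'
python3 -c "
from h import *
go(.5349,-.1864,.0575,272.7)"
```

```text
time: 12.05
eef_pos: [0.531, -0.1871, 0.1979]
tcp_rot: [0.723, -0.691, -0.0, 0.0]
contact_force: [-0.1, -0.3, -3.1]
grip_width: 0.261
grip_force: 91.0
rows: dx -0.0005 dy -0.0039 dz 0.1404 spin -0.002 | j [-0.47, 0.37, -0.21, 0.99, 0.0, -2.09] pos [0.531, -0.1871, 0.1979] psi 272.6 F [-0.1, -0.3, -3.1] w 0.261 t 12.1
```

```bash
python3 -m jog '[[0.15,0,-0.003,0.04,0],[0.15,0,-0.003,0.08,0],[0.15,0,-0.003,0.115,0],[0.15,0,-0.003,0.13,0],[0.15,0,-0.003,0.136,0],[0.15,0,-0.003,0.139,0],[0.15,0,-0.003,0.141,0],[0.15,0,-0.003,0.143,0],[0.15,0,-0.003,0.143,0]]'
python3 -c "
from h import *
go(.5349,-.1864,.0575,272.7)"
```

```text
time: 12.95
eef_pos: [0.5356, -0.1874, 0.0574]
tcp_rot: [0.723, -0.691, 0.001, -0.0]
contact_force: [-4.3, 1.3, 11.5]
grip_width: 0.263
grip_force: 92.8
rows: dx -0.0011 dy 0.0006 dz -0.0001 spin -0.001 | j [-0.47, 0.53, -0.37, 0.67, -0.0, -2.08] pos [0.5356, -0.1874, 0.0574] psi 272.6 F [-4.3, 1.3, 11.5] w 0.263 t 12.9
```

Contact with the board; release.

```bash
python3 -m jog '[[0.15,0,0,-0.001,0],[0.45,0,0,-0.001,0],[0.6,0,0,-0.001,0],[0.6,0,0,-0.001,0],[0.6,0,0,-0.02,0],[0.6,0,0,-0.06,0],[0.6,0,0,-0.1,0],[0.6,0,0,-0.14,0],[0.6,0,0,-0.14,0]]'
python3 -c "
from h import *
go(.592,.2938,.145,187.9)"
```

```text
time: 13.85
eef_pos: [0.5382, -0.1887, 0.2002]
tcp_rot: [0.723, -0.69, 0.005, -0.002]
contact_force: [0.7, -0.8, 0.3]
grip_width: 0.597
grip_force: 0.0
rows: dx -0.4795 dy -0.0761 dz 0.0552 spin 1.479 | j [-0.47, 0.38, -0.2, 0.98, 0.0, -2.08] pos [0.5382, -0.1887, 0.2002] psi 272.7 F [0.7, -0.8, 0.3] w 0.597 t 13.8
```

```bash
python3 -m jog '[[0.6,-0.4795,-0.0761,0,1.479],[0.6,-0.4795,-0.0761,0,1.479],[0.6,-0.4795,-0.0761,0,1.479],[0.6,-0.4795,-0.0761,0,1.479],[0.6,-0.4795,-0.0761,0,1.479],[0.6,-0.4795,-0.0761,0,1.479],[0.6,-0.4795,-0.0761,0,1.479],[0.6,-0.4795,-0.0761,0,1.479],[0.6,-0.4795,-0.0761,0,1.479],[0.6,-0.4795,-0.0761,0.03,1.479],[0.6,-0.4795,-0.0761,0.05,1.479],[0.6,-0.4795,-0.0761,0.05,1.479]]'
python3 -m jog '[[0.6,0,0,0,0],[0.6,0,0,0,0]]' >/dev/null
python3 -c "
from h import *
go(.592,.2938,.066,187.9)"
```

```text
time: 15.05
eef_pos: [0.5853, 0.2978, 0.1389]
tcp_rot: [-0.071, 0.997, -0.001, -0.004]
contact_force: [-1.0, -0.5, -0.6]
grip_width: 0.598
grip_force: 0.0
rows: dx -0.0028 dy -0.0012 dz 0.0790 spin -0.000 | j [0.35, 0.59, -0.0, 0.98, -0.0, 0.21] pos [0.5891, 0.2947, 0.145] psi 187.9 F [-0.3, 1.0, 0.4] w 0.600 t 15.2
```

```bash
python3 -m jog '[[0.6,-0.002,-0.001,0.03,0],[0.6,-0.002,-0.001,0.06,0],[0.6,-0.002,-0.001,0.077,0],[0.6,-0.002,-0.001,0.077,0],[0.15,-0.002,-0.001,0.077,0],[0.15,-0.002,-0.001,0.077,0],[0.15,-0.002,-0.001,0.077,0],[0.15,-0.002,-0.001,0.077,0]]'
python3 -c "
from h import *
go(.592,.2938,.066,187.9)"
```

```text
time: 16.05
eef_pos: [0.5925, 0.2949, 0.0698]
tcp_rot: [-0.069, 0.998, 0.0, 0.002]
contact_force: [-0.6, -1.5, 5.9]
grip_width: 0.26
grip_force: 89.5
rows: dx 0.0006 dy -0.0010 dz 0.0038 spin -0.000 | j [0.35, 0.66, -0.08, 0.83, -0.0, 0.21] pos [0.5925, 0.2949, 0.0698] psi 187.9 F [-0.6, -1.5, 5.9] w 0.260 t 16.1
```

```bash
python3 -m jog '[[0.15,0,0,-0.004,0],[0.15,0,0,-0.008,0],[0.15,0,0,-0.012,0],[0.15,0,0,-0.016,0],[0.15,0,0,-0.022,0],[0.15,0,0,-0.035,0],[0.15,0,0,-0.055,0],[0.15,0,0,-0.09,0],[0.15,0,0,-0.13,0],[0.15,0,0,-0.13,0]]'
python3 -c "
from h import *
go(.4345,-.1909,.198,92.7)
"
```

```text
time: 17.05
eef_pos: [0.5934, 0.2963, 0.2057]
tcp_rot: [-0.069, 0.998, 0.002, 0.005]
contact_force: [1.5, 0.3, -1.5]
grip_width: 0.259
grip_force: 91.1
rows: dx 0.2247 dy -0.4606 dz 0.0077 spin 1.662 | j [0.35, 0.55, 0.08, 1.1, 0.0, 0.21] pos [0.5934, 0.2963, 0.2057] psi 187.9 F [1.5, 0.3, -1.5] w 0.259 t 17.1
```

```bash
python3 -m jog '[[0.15,0.019,-0.039,0,0.14],[0.15,0.038,-0.078,0,0.28],[0.15,0.057,-0.117,0,0.42],[0.15,0.076,-0.156,0,0.56],[0.15,0.095,-0.195,0,0.7],[0.15,0.114,-0.234,0,0.84],[0.15,0.133,-0.273,0,0.98],[0.15,0.152,-0.312,0,1.12],[0.15,0.171,-0.351,0,1.26],[0.15,0.19,-0.39,0,1.4],[0.15,0.208,-0.426,0,1.54],[0.15,0.2247,-0.4606,0,1.662]]'
python3 -m jog '[[0.15,0,0,0,0],[0.15,0,0,0,0]]' >/dev/null
python3 -c "
from h import *
go(.4345,-.1909,.0575,92.7)"
```

```text
time: 18.25
eef_pos: [0.4302, -0.1933, 0.1981]
tcp_rot: [0.692, 0.722, 0.0, -0.0]
contact_force: [0.6, -0.9, -2.7]
grip_width: 0.262
grip_force: 91.1
rows: dx 0.0014 dy 0.0037 dz 0.1403 spin -0.001 | j [-0.58, 0.21, -0.44, 0.92, 0.0, 0.95] pos [0.4309, -0.1925, 0.1978] psi 92.6 F [-0.6, -0.2, -1.7] w 0.260 t 18.4
```

```bash
python3 -m jog '[[0.15,0.001,0.0025,0.04,0],[0.15,0.001,0.0025,0.08,0],[0.15,0.001,0.0025,0.115,0],[0.15,0.001,0.0025,0.13,0],[0.15,0.001,0.0025,0.136,0],[0.15,0.001,0.0025,0.139,0],[0.15,0.001,0.0025,0.141,0],[0.15,0.001,0.0025,0.142,0],[0.15,0.001,0.0025,0.142,0]]'
python3 -c "
from h import *
go(.4345,-.1909,.0575,92.7)"
```

```text
time: 19.35
eef_pos: [0.4345, -0.1905, 0.0578]
tcp_rot: [0.69, 0.724, 0.001, 0.0]
contact_force: [-4.6, 5.4, 15.1]
grip_width: 0.259
grip_force: 93.5
rows: dx -0.0004 dy -0.0000 dz 0.0003 spin 0.001 | j [-0.57, 0.39, -0.61, 0.56, 0.0, 0.95] pos [0.4345, -0.1905, 0.0578] psi 92.8 F [-4.6, 5.4, 15.1] w 0.259 t 19.4
```

```bash
python3 -m jog '[[0.15,0,0,-0.001,0],[0.45,0,0,-0.001,0],[0.6,0,0,-0.001,0],[0.6,0,0,-0.001,0],[0.6,0,0,-0.02,0],[0.6,0,0,-0.06,0],[0.6,0,0,-0.1,0],[0.6,0,0,-0.14,0],[0.6,0,0,-0.14,0]]'
python3 -c "
from h import *
go(.4197,.075,.145,87.25)
for n in('scene','top'):
    I=eyes.capture(n)
    for s,c,m in blobs(orange(I),60): print(n,s.tolist(),c.round(1),[np.round(v,1) for v in rawxy(n,m,.053)])
    x,y,a,b=(140,130,290,130) if n=='scene' else (130,130,290,130)
    cv2.imwrite('pics/G_%s.png'%n,cv2.resize(I[y:y+b,x:x+a,::-1],None,fx=2.7,fy=2.3,interpolation=cv2.INTER_CUBIC))
cv2.imwrite('pics/G.png',np.vstack([cv2.imread('pics/G_%s.png'%n) for n in('scene','top')]))"
```

```text
time: 20.25
eef_pos: [0.4371, -0.1932, 0.2004]
tcp_rot: [0.69, 0.724, 0.001, 0.005]
contact_force: [-0.2, -1.4, -0.2]
grip_width: 0.6
grip_force: 0.0
rows: dx 0.2687 dy -0.0048 dz 0.0554 spin 0.095 | j [-0.57, 0.21, -0.43, 0.92, 0.0, 0.95] pos [0.4371, -0.1932, 0.2004] psi 92.7 F [-0.2, -1.4, -0.2] w 0.600 t 20.2
scene [286, 166, 18, 17, 201] [294.7 174.3] [array([428. ,  80.4]), array([50., 60.]), np.float64(86.0)]
scene [310, 172, 18, 17, 210] [318.7 179.8] [array([432. , 152.4]), array([47., 61.]), np.float64(88.0)]
scene [360, 183, 19, 18, 234] [369.2 191.5] [array([439.3, 298.6]), array([61.4, 50.6]), np.float64(1.9)]
top [327, 90, 71, 10, 121] [364.2  94. ] [array([ 865.7, -335.7]), array([  6.8, 225.2]), np.float64(7.3)]
top [328, 94, 70, 10, 217] [363.2  98.7] [array([ 850.2, -337.4]), array([ 10.7, 222.2]), np.float64(7.4)]
top [147, 221, 20, 16, 233] [157.5 228.9] [array([430.1, 296.5]), array([54.5, 44.4]), np.float64(85.1)]
top [197, 224, 18, 16, 240] [205.9 231.9] [array([422.9, 147.7]), array([50.7, 44.5]), np.float64(87.7)]
top [221, 226, 18, 16, 245] [230.  233.3] [array([419.1,  74.5]), array([51.2, 44.5]), np.float64(87.2)]
```

View pics/G.png

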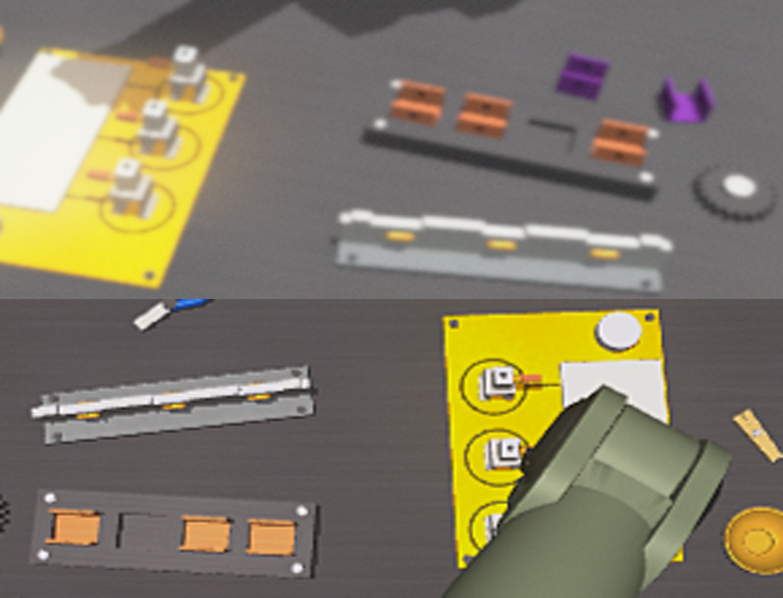

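All three posts stand in their rings, arms toward the tile; the three brackets are undisturbed. Now the brackets.

```bash
python3 -m jog '[[0.8,0.045,-0.001,0,0.095],[0.8,0.09,-0.002,0,0.095],[0.8,0.135,-0.003,0,0.095],[0.8,0.18,-0.004,0,0.095],[0.8,0.225,-0.0048,0,0.095],[0.8,0.2687,-0.0048,0,0.095],[0.8,0.2687,-0.0048,0.04,0.095],[0.8,0.2687,-0.0048,0.08,0.095],[0.8,0.2687,-0.0048,0.09,0.095],[0.8,0.2687,-0.0048,0.09,0.095]]'
python3 -c "
from h import *
go(.4197,.075,.033,87.25)"
```

```text
time: 21.35
eef_pos: [0.414, 0.0768, 0.1032]
tcp_rot: [0.724, 0.69, -0.002, -0.002]
contact_force: [0.8, -0.2, -0.7]
grip_width: 0.801
grip_force: 0.0
rows: dx -0.0015 dy 0.0058 dz 0.0702 spin -0.000 | j [0.01, 0.24, -0.69, 0.65, -0.0, 1.63] pos [0.414, 0.0768, 0.1032] psi 87.2 F [0.8, -0.2, -0.7] w 0.801 t 21.4
```

```bash
python3 -m jog '[[0.8,-0.001,0.003,0.03,0],[0.8,-0.001,0.003,0.055,0],[0.8,-0.001,0.003,0.07,0],[0.8,-0.001,0.003,0.074,0],[0.8,-0.001,0.003,0.074,0]]' 
python3 -c "
from h import *
go(.4197,.075,.033,87.25)"
```

```text
time: 21.85
eef_pos: [0.4201, 0.0754, 0.0319]
tcp_rot: [0.724, 0.69, 0.0, 0.0]
contact_force: [-0.2, 0.4, -0.1]
grip_width: 0.798
grip_force: 0.0
rows: dx -0.0004 dy -0.0004 dz -0.0011 spin -0.001 | j [0.0, 0.37, -0.75, 0.45, 0.0, 1.62] pos [0.4201, 0.0754, 0.0319] psi 87.2 F [-0.2, 0.4, -0.1] w 0.798 t 21.9
```

```bash
python3 -m jog '[[0.8,0,0,-0.003,0],[0.4,0,0,-0.003,0],[0.4,0,0,-0.003,0],[0.4,0,0,-0.003,0],[0.4,0,0,-0.003,0]]' 60
python3 -c "
from h import *
go(.4197,.075,.033,87.25)"
```

```text
time: 22.35
eef_pos: [0.4205, 0.0758, 0.0356]
tcp_rot: [0.724, 0.69, 0.001, 0.001]
contact_force: [-2.0, 1.3, 8.6]
grip_width: 0.5
grip_force: 61.0
rows: dx -0.0008 dy -0.0007 dz 0.0026 spin 0.000 | j [0.01, 0.36, -0.75, 0.45, -0.0, 1.62] pos [0.4205, 0.0758, 0.0356] psi 87.3 F [-2.0, 1.3, 8.6] w 0.500 t 22.4
```

```bash
python3 -m jog '[[0.4,0,0,-0.005,0],[0.4,0,0,-0.01,0],[0.4,0,0,-0.016,0],[0.4,0,0,-0.03,0],[0.4,0,0,-0.06,0],[0.4,0,0,-0.1,0],[0.4,0,0,-0.14,0],[0.4,0,0,-0.14,0]]'
python3 -c "
from h import *
X=np.array([np.cos(np.radians(2.7)),np.sin(np.radians(2.7))]);c=np.array([.541,-.326])
for k in (.08,0,-.08): print((c+k*X).round(4))
go(*(c+.08*X),.145,92.7)"
```

```text
time: 23.15
eef_pos: [0.423, 0.0759, 0.1793]
tcp_rot: [0.724, 0.69, 0.003, 0.003]
contact_force: [0.5, 0.2, -2.4]
grip_width: 0.499
grip_force: 61.6
[ 0.6209 -0.3222]
[ 0.541 -0.326]
[ 0.4611 -0.3298]
rows: dx -0.3882 dy 0.2167 dz 0.0343 spin -0.095 | j [0.01, 0.15, -0.58, 0.84, 0.0, 1.62] pos [0.423, 0.0759, 0.1793] psi 87.3 F [0.5, 0.2, -2.4] w 0.499 t 23.1
```

```bash
python3 -m jog '[[0.4,-0.039,0.022,0,-0.01],[0.4,-0.078,0.044,0,-0.02],[0.4,-0.117,0.066,0,-0.03],[0.4,-0.156,0.088,0,-0.04],[0.4,-0.195,0.11,0,-0.05],[0.4,-0.234,0.132,0,-0.06],[0.4,-0.273,0.154,0,-0.07],[0.4,-0.312,0.176,0,-0.08],[0.4,-0.351,0.198,0,-0.09],[0.4,-0.3882,0.2167,0,-0.095],[0.4,-0.3882,0.2167,0,-0.095],[0.4,-0.3882,0.2167,0,-0.095]]'
python3 -c "
from h import *
go(.6209,-.3222,.031,92.7)"
```

```text
time: 24.35
eef_pos: [0.6165, -0.3227, 0.1721]
tcp_rot: [0.691, 0.723, -0.0, -0.002]
contact_force: [-0.6, 0.7, -1.2]
grip_width: 0.497
grip_force: 61.6
rows: dx 0.0003 dy 0.0045 dz 0.1411 spin -0.002 | j [-0.59, 0.64, 0.16, 1.1, 0.0, 0.94] pos [0.6165, -0.3227, 0.1721] psi 92.6 F [-0.6, 0.7, -1.2] w 0.497 t 24.4
```

```bash
python3 -m jog '[[0.4,0,0.003,0.04,0],[0.4,0,0.003,0.08,0],[0.4,0,0.003,0.11,0],[0.4,0,0.003,0.125,0],[0.4,0,0.003,0.132,0],[0.4,0,0.003,0.136,0],[0.4,0,0.003,0.138,0],[0.4,0,0.003,0.139,0],[0.4,0,0.003,0.139,0]]'
python3 -c "
from h import *
go(.6209,-.3222,.030,92.7)"
```

```text
time: 25.25
eef_pos: [0.621, -0.3227, 0.0364]
tcp_rot: [0.69, 0.724, 0.0, 0.001]
contact_force: [-0.9, -0.2, -0.6]
grip_width: 0.495
grip_force: 61.7
rows: dx 0.0005 dy -0.0000 dz 0.0064 spin -0.000 | j [-0.58, 0.76, 0.02, 0.83, 0.0, 0.94] pos [0.621, -0.3227, 0.0364] psi 92.7 F [-0.9, -0.2, -0.6] w 0.495 t 25.2
```

```bash
python3 -m jog '[[0.4,0,0,0.002,0],[0.4,0,0,0.004,0],[0.4,0,0,0.006,0],[0.4,0,0,0.0075,0],[0.4,0,0,0.0075,0]]'
python3 -c "
from h import *
go(.6209,-.3222,.030,92.7)"
```

```text
time: 25.75
eef_pos: [0.6204, -0.3223, 0.0297]
tcp_rot: [0.69, 0.724, -0.0, 0.0]
contact_force: [-3.3, 1.8, 10.3]
grip_width: 0.498
grip_force: 62.9
rows: dx 0.0001 dy 0.0005 dz -0.0003 spin -0.000 | j [-0.58, 0.77, 0.01, 0.82, -0.0, 0.94] pos [0.6204, -0.3223, 0.0297] psi 92.7 F [-3.3, 1.8, 10.3] w 0.498 t 25.8
```

```bash
python3 -m jog '[[0.4,0,0,-0.001,0],[0.6,0,0,-0.001,0],[0.65,0,0,-0.001,0],[0.65,0,0,-0.001,0],[0.65,0,0,-0.02,0],[0.65,0,0,-0.06,0],[0.65,0,0,-0.1,0],[0.65,0,0,-0.15,0],[0.65,0,0,-0.15,0]]'
python3 -c "
from h import *
go(.4233,.149,.145,87.25)
I=eyes.capture('scene');
for s,c,m in blobs(orange(I),60): print(s.tolist(),c.round(1),ray('scene',c,.05).round(3))
I=eyes.capture('top')
for s,c,m in blobs(orange(I),60): print('top',s.tolist(),c.round(1),ray('top',c,.05).round(3))"
```

```text
time: 26.65
eef_pos: [0.6242, -0.3247, 0.1863]
tcp_rot: [0.69, 0.724, 0.001, 0.007]
contact_force: [1.1, -0.6, 1.1]
grip_width: 0.649
grip_force: 0.0
rows: dx 0.4826 dy -0.1784 dz 0.0413 spin 0.095 | j [-0.58, 0.63, 0.19, 1.11, 0.0, 0.94] pos [0.6242, -0.3247, 0.1863] psi 92.7 F [1.1, -0.6, 1.1] w 0.649 t 26.6
[310, 172, 18, 17, 213] [318.7 179.9] [0.43  0.153 0.05 ]
[360, 183, 19, 18, 242] [369.1 191.6] [0.438 0.3   0.05 ]
[140, 197, 15, 10, 73] [147.5 200.9] [ 0.636 -0.301  0.05 ]
top [327, 90, 71, 10, 145] [363.8  94.2] [ 0.867 -0.342  0.05 ]
top [328, 94, 70, 10, 212] [363.2  98.6] [ 0.852 -0.34   0.05 ]
top [147, 221, 20, 16, 231] [157.6 228.9] [0.43  0.295 0.05 ]
top [197, 224, 13, 15, 115] [202.1 230.7] [0.426 0.159 0.05 ]
```

```bash
python3 -m jog '[[0.75,0.044,-0.016,0,0.01],[0.75,0.088,-0.032,0,0.02],[0.75,0.132,-0.048,0,0.03],[0.75,0.176,-0.064,0,0.04],[0.75,0.22,-0.081,0,0.05],[0.75,0.264,-0.098,0,0.06],[0.75,0.308,-0.114,0,0.07],[0.75,0.352,-0.13,0,0.08],[0.75,0.396,-0.146,0,0.09],[0.75,0.44,-0.163,0,0.095],[0.75,0.4826,-0.1784,0.02,0.095],[0.75,0.4826,-0.1784,0.05,0.095]]'
python3 -m jog '[[0.75,0,0,0,0],[0.75,0,0,0,0]]' >/dev/null
python3 -c "
from h import *
go(.4233,.149,.035,87.25)"
```

```text
time: 27.95
eef_pos: [0.4168, 0.1556, 0.127]
tcp_rot: [0.721, 0.693, 0.0, -0.001]
contact_force: [1.9, -0.6, -1.0]
grip_width: 0.748
grip_force: 0.0
rows: dx -0.0018 dy 0.0052 dz 0.0918 spin -0.000 | j [0.18, 0.25, -0.6, 0.72, -0.0, 1.8] pos [0.4182, 0.151, 0.1268] psi 87.2 F [0.9, -0.4, 1.0] w 0.752 t 28.1
```

```bash
python3 -m jog '[[0.75,-0.001,0.0035,0.04,0],[0.75,-0.001,0.0035,0.07,0],[0.75,-0.001,0.0035,0.086,0],[0.75,-0.001,0.0035,0.092,0],[0.75,-0.001,0.0035,0.092,0],[0.75,-0.001,0.0035,0.092,0]]'
```

```text
time: 28.75
eef_pos: [0.4242, 0.15, 0.0368]
tcp_rot: [0.724, 0.69, 0.001, 0.0]
contact_force: [-0.1, 0.6, 1.3]
grip_width: 0.747
grip_force: 0.0
```

```bash
python3 -m jog '[[0.4,0,0,0,0],[0.4,0,0,0,0],[0.4,0,0,0,0],[0.4,0,0,0,0]]' 60
```

```text
time: 29.15
eef_pos: [0.424, 0.1504, 0.0372]
tcp_rot: [0.724, 0.69, 0.001, 0.001]
contact_force: [-0.3, -0.7, 6.6]
grip_width: 0.499
grip_force: 61.4
```

Placing TCP height will be about .031 (pick .0372 − .006).

```bash
python3 -m jog '[[0.4,0,0,-0.005,0],[0.4,0,0,-0.01,0],[0.4,0,0,-0.016,0],[0.4,0,0,-0.03,0],[0.4,0,0,-0.06,0],[0.4,0,0,-0.1,0],[0.4,0,0,-0.14,0],[0.4,0,0,-0.14,0]]'
python3 -c "
from h import *
go(.541,-.326,.145,92.7)"
```

```text
time: 29.95
eef_pos: [0.4264, 0.151, 0.1811]
tcp_rot: [0.724, 0.69, 0.004, 0.003]
contact_force: [-0.1, -0.3, -1.1]
grip_width: 0.5
grip_force: 61.6
rows: dx -0.4710 dy 0.1373 dz 0.0361 spin -0.095 | j [0.18, 0.18, -0.52, 0.85, 0.0, 1.8] pos [0.4264, 0.151, 0.1811] psi 87.3 F [-0.1, -0.3, -1.1] w 0.500 t 29.9
```

```bash
python3 -m jog '[[0.4,-0.043,0.0125,0,-0.01],[0.4,-0.086,0.025,0,-0.02],[0.4,-0.129,0.0375,0,-0.03],[0.4,-0.172,0.05,0,-0.04],[0.4,-0.215,0.0625,0,-0.05],[0.4,-0.258,0.075,0,-0.06],[0.4,-0.301,0.0875,0,-0.07],[0.4,-0.344,0.1,0,-0.08],[0.4,-0.387,0.1125,0,-0.09],[0.4,-0.43,0.125,0,-0.095],[0.4,-0.471,0.1373,0,-0.095],[0.4,-0.471,0.1373,0,-0.095]]'
python3 -m jog '[[0.4,0,0,0,0],[0.4,0,0,0,0]]' >/dev/null
python3 -c "
from h import *
go(.541,-.326,.032,92.7)"
```

```text
time: 31.15
eef_pos: [0.5378, -0.3321, 0.1743]
tcp_rot: [0.692, 0.722, -0.001, 0.001]
contact_force: [-0.5, 1.2, -1.5]
grip_width: 0.498
grip_force: 61.5
rows: dx -0.0008 dy 0.0043 dz 0.1429 spin 0.000 | j [-0.66, 0.51, -0.06, 1.01, 0.0, 0.86] pos [0.5367, -0.3254, 0.1749] psi 92.7 F [-0.2, -0.5, -1.6] w 0.502 t 31.4
```

```bash
python3 -m jog '[[0.4,0,0.003,0.04,0],[0.4,0,0.003,0.08,0],[0.4,0,0.003,0.11,0],[0.4,0,0.003,0.125,0],[0.4,0,0.003,0.133,0],[0.4,0,0.003,0.138,0],[0.4,0,0.003,0.141,0],[0.4,0,0.003,0.143,0],[0.4,0,0.003,0.144,0],[0.4,0,0.003,0.145,0],[0.4,0,0.003,0.145,0]]'
```

```text
time: 32.45
eef_pos: [0.5408, -0.3269, 0.0312]
tcp_rot: [0.69, 0.723, 0.0, 0.0]
contact_force: [0.4, -0.6, -1.0]
grip_width: 0.498
grip_force: 61.6
```

```bash
python3 -m jog '[[0.4,0,0,0.001,0],[0.4,0,0,0.002,0],[0.4,0,0,0.002,0]]'
```

```text
time: 32.75
eef_pos: [0.5408, -0.327, 0.0312]
tcp_rot: [0.69, 0.724, 0.0, 0.001]
contact_force: [-4.1, 3.0, 12.9]
grip_width: 0.498
grip_force: 63.3
```

```bash
python3 -m jog '[[0.4,0,0,-0.002,0],[0.6,0,0,-0.002,0],[0.65,0,0,-0.002,0],[0.65,0,0,-0.002,0],[0.65,0,0,-0.02,0],[0.65,0,0,-0.06,0],[0.65,0,0,-0.1,0],[0.65,0,0,-0.15,0],[0.65,0,0,-0.15,0]]'
python3 -c "
from h import *
go(.4303,.298,.145,87.25)
I=eyes.capture('scene');
for s,c,m in blobs(orange(I),60): print(s.tolist(),c.round(1),ray('scene',c,.05).round(3))
I=eyes.capture('top')
for s,c,m in blobs(orange(I),60): print('top',s.tolist(),c.round(1),ray('top',c,.05).round(3))"
```

```text
time: 33.65
eef_pos: [0.5441, -0.3293, 0.1864]
tcp_rot: [0.69, 0.724, 0.001, 0.006]
contact_force: [0.7, -1.1, 0.7]
grip_width: 0.65
grip_force: 0.0
rows: dx 0.6320 dy -0.0841 dz 0.0414 spin 0.095 | j [-0.66, 0.51, -0.03, 1.02, -0.0, 0.86] pos [0.5441, -0.3293, 0.1864] psi 92.7 F [0.7, -1.1, 0.7] w 0.650 t 33.6
[151, 178, 14, 9, 64] [158.1 181. ] [ 0.558 -0.304  0.05 ]
[360, 183, 19, 18, 241] [369.2 191.5] [0.437 0.3   0.05 ]
[140, 197, 15, 10, 64] [147.5 200.8] [ 0.635 -0.301  0.05 ]
top [327, 90, 71, 10, 143] [364.   94.1] [ 0.867 -0.343  0.05 ]
top [328, 94, 70, 10, 216] [363.2  98.6] [ 0.852 -0.34   0.05 ]
top [349, 166, 19, 12, 175] [357.1 171.3] [ 0.615 -0.314  0.05 ]
top [351, 191, 16, 12, 149] [357.7 195.9] [ 0.538 -0.315  0.05 ]
top [147, 221, 20, 16, 230] [157.6 228.9] [0.43  0.295 0.05 ]
```

```bash
python3 -m jog '[[0.75,0.048,-0.006,0,0.01],[0.75,0.096,-0.0125,0,0.02],[0.75,0.144,-0.019,0,0.03],[0.75,0.192,-0.0255,0,0.04],[0.75,0.24,-0.032,0,0.05],[0.75,0.288,-0.0385,0,0.06],[0.75,0.336,-0.045,0,0.07],[0.75,0.384,-0.051,0,0.08],[0.75,0.432,-0.0575,0,0.09],[0.75,0.48,-0.064,0,0.095],[0.75,0.528,-0.07,0,0.095],[0.75,0.576,-0.077,0.01,0.095]]' >/dev/null
python3 -c "
from h import *
go(.4303,.297,.13,87.25)"
```

```text
rows: dx 0.0498 dy -0.0077 dz 0.0380 spin -0.000 | j [0.37, 0.29, -0.42, 0.86, -0.0, 1.99] pos [0.4356, 0.2469, 0.168] psi 87.2 F [1.1, 0.1, 0.7] w 0.750 t 35.0
```

```bash
python3 -m jog '[[0.75,0.03,-0.005,0,0],[0.75,0.053,-0.009,0.01,0],[0.75,0.053,-0.009,0.04,0],[0.75,0.053,-0.009,0.04,0],[0.75,0.053,-0.009,0.04,0]]' >/dev/null
python3 -c "
from h import *
go(.4303,.297,.0355,87.25)"
```

```text
rows: dx -0.0005 dy 0.0019 dz 0.0919 spin -0.000 | j [0.47, 0.37, -0.41, 0.79, -0.0, 2.08] pos [0.4285, 0.2976, 0.1274] psi 87.2 F [0.8, -0.5, 1.1] w 0.750 t 35.5
```

```bash
python3 -m jog '[[0.75,0,0.001,0.04,0],[0.75,0,0.001,0.07,0],[0.75,0,0.001,0.086,0],[0.75,0,0.001,0.092,0],[0.75,0,0.001,0.092,0],[0.75,0,0.001,0.092,0]]'
```

```text
time: 36.05
eef_pos: [0.4321, 0.2986, 0.038]
tcp_rot: [0.724, 0.69, 0.001, 0.0]
contact_force: [0.2, 0.5, 0.5]
grip_width: 0.754
grip_force: 0.0
```

```bash
python3 -m jog '[[0.4,0,0,0,0],[0.4,0,0,0,0],[0.4,0,0,0,0],[0.4,0,0,0,0]]' 60
```

```text
time: 36.45
eef_pos: [0.4316, 0.2989, 0.0383]
tcp_rot: [0.724, 0.69, 0.001, 0.0]
contact_force: [-2.6, -0.4, 5.6]
grip_width: 0.503
grip_force: 61.8
```

```bash
python3 -m jog '[[0.4,0,0,-0.005,0],[0.4,0,0,-0.01,0],[0.4,0,0,-0.016,0],[0.4,0,0,-0.03,0],[0.4,0,0,-0.06,0],[0.4,0,0,-0.1,0],[0.4,0,0,-0.14,0],[0.4,0,0,-0.14,0]]'
python3 -c "
from h import *
go(.4611,-.3298,.145,92.7)
I=eyes.capture('scene');
for s,c,m in blobs(orange(I),50): print(s.tolist(),c.round(1),ray('scene',c,.05).round(3))"
```

```text
time: 37.25
eef_pos: [0.4344, 0.3002, 0.1828]
tcp_rot: [0.724, 0.69, 0.005, 0.002]
contact_force: [0.4, 0.5, -1.2]
grip_width: 0.502
grip_force: 61.4
rows: dx -0.6280 dy 0.0568 dz 0.0378 spin -0.095 | j [0.46, 0.32, -0.34, 0.91, 0.0, 2.08] pos [0.4344, 0.3002, 0.1828] psi 87.3 F [0.4, 0.5, -1.2] w 0.502 t 37.2
[373, 148, 21, 22, 163] [381.1 160.7] [0.298 0.329 0.05 ]
```

```bash
python3 -c "
from h import *
I=eyes.capture('scene')[100:270,80:290,::-1];J=eyes.capture('top')[120:290,270:480,::-1]
cv2.imwrite('pics/K.png',cv2.resize(np.hstack([I,J]),None,fx=1.9,fy=1.9,interpolation=cv2.INTER_CUBIC))"
```

```text
(no output)
```

View pics/K.png

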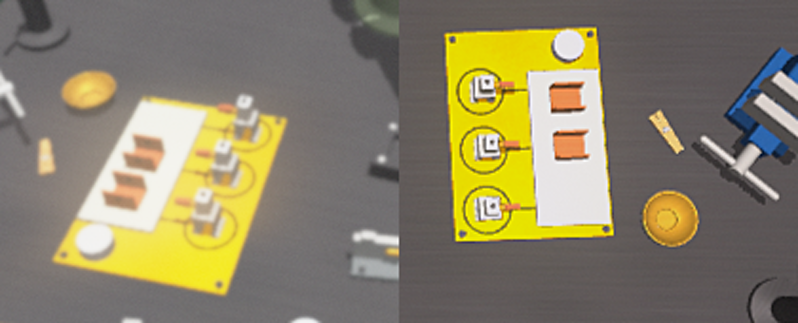

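Two brackets stand on the tile (right half (567,97), (571,145)) open side up, posts in their rings with arms along the lines. Place the third at the free end.

```bash
python3 -m jog '[[0.4,-0.045,0.004,0,-0.01],[0.4,-0.09,0.008,0,-0.02],[0.4,-0.135,0.012,0,-0.03],[0.4,-0.18,0.016,0,-0.04],[0.4,-0.225,0.02,0,-0.05],[0.4,-0.27,0.024,0,-0.06],[0.4,-0.315,0.028,0,-0.07],[0.4,-0.36,0.032,0,-0.08],[0.4,-0.405,0.036,0,-0.09],[0.4,-0.45,0.04,0,-0.095],[0.4,-0.495,0.044,0,-0.095],[0.4,-0.54,0.049,0,-0.095]]' >/dev/null
python3 -m jog '[[0.4,0,0,0,0],[0.4,0,0,0,0]]' >/dev/null
python3 -c "
from h import *
go(.4611,-.3298,.032,92.7)"
```

```text
rows: dx -0.0867 dy 0.0045 dz 0.1429 spin -0.003 | j [-0.64, 0.31, -0.37, 0.9, 0.0, 0.89] pos [0.4527, -0.2434, 0.1749] psi 92.6 F [-0.5, -0.2, -1.3] w 0.499 t 38.8
```

```bash
python3 -m jog '[[0.4,-0.045,0.003,0,0],[0.4,-0.0867,0.0035,0,0],[0.4,-0.0867,0.0035,0.02,0],[0.4,-0.0867,0.0035,0.06,0],[0.4,-0.0867,0.0035,0.1,0],[0.4,-0.0867,0.0035,0.12,0],[0.4,-0.0867,0.0035,0.13,0],[0.4,-0.0867,0.0035,0.135,0],[0.4,-0.0867,0.0035,0.139,0],[0.4,-0.0867,0.0035,0.142,0],[0.4,-0.0867,0.0035,0.144,0],[0.4,-0.0867,0.0035,0.144,0]]'
python3 -m jog '[[0.4,0,0,0.001,0],[0.4,0,0,0.002,0],[0.4,0,0,0.002,0]]'
```

```text
time: 40.0
eef_pos: [0.4619, -0.33, 0.0332]
tcp_rot: [0.69, 0.723, 0.0, 0.0]
contact_force: [-0.5, -0.4, -1.5]
grip_width: 0.499
grip_force: 61.3
time: 40.3
eef_pos: [0.4619, -0.3301, 0.0323]
tcp_rot: [0.69, 0.723, -0.0, 0.001]
contact_force: [-2.6, 2.0, 7.6]
grip_width: 0.497
grip_force: 62.5
```

```bash
python3 -m jog '[[0.4,0,0,-0.001,0],[0.6,0,0,-0.001,0],[0.65,0,0,-0.001,0],[0.65,0,0,-0.001,0],[0.65,0,0,-0.02,0],[0.65,0,0,-0.06,0],[0.65,0,0,-0.1,0],[0.65,0,0,-0.15,0],[0.65,0,0,-0.15,0]]'
python3 -m jog '[[0.65,0.05,0,-0.15,0],[0.65,0.1,0,-0.15,0],[0.65,0.15,0,-0.15,0],[0.65,0.2,0,-0.15,0],[0.65,0.25,0,-0.15,0],[0.65,0.3,0,-0.15,0],[0.65,0.34,0,-0.15,0],[0.65,0.38,0,-0.15,0],[0.65,0.38,0,-0.15,0],[0.65,0.38,0,-0.15,0]]'
python3 -c "
from h import *
I=eyes.capture('top')
cv2.imwrite('pics/L.png',cv2.resize(I[130:260,285:395,::-1],None,fx=4.5,fy=4.5,interpolation=cv2.INTER_CUBIC))
h=hsv(I);o=(h[...,0]<=16)&(h[...,1]>110)&(h[...,2]>100);o[:,:300]=0;o[:130]=0;o[260:]=0;o[:,395:]=0
for s,c,m in blobs(o,8): print(s.tolist(),c.round(1),[np.round(v,1) for v in rawxy('top',m,.05)])"
```

```text
time: 41.2
eef_pos: [0.4649, -0.3327, 0.1878]
tcp_rot: [0.69, 0.724, 0.0, 0.006]
contact_force: [0.7, -0.6, 1.3]
grip_width: 0.649
grip_force: 0.0
time: 42.2
eef_pos: [0.443, 0.0543, 0.3308]
tcp_rot: [0.687, 0.726, 0.001, -0.0]
contact_force: [-0.1, -1.2, 0.1]
grip_width: 0.648
grip_force: 0.0
[323, 163, 7, 3, 21] [326. 164.] [array([ 637.3, -218.8]), array([ 6.4, 18.8]), np.float64(0.6)]
[351, 163, 16, 2, 30] [358.8 163.5] [array([ 639.9, -319.6]), array([ 3.2, 46.6]), np.float64(0.6)]
[349, 166, 19, 12, 179] [357.1 171.3] [array([ 615.6, -317.2]), array([36. , 52.6]), np.float64(4.3)]
[353, 188, 16, 2, 20] [361.6 188.8] [array([ 561.1, -323.7]), array([ 3.1, 46.1]), np.float64(0.6)]
[351, 191, 19, 12, 192] [359.4 196.6] [array([ 536.3, -321.4]), array([34.1, 54. ]), np.float64(0.6)]
[325, 194, 8, 4, 31] [328.6 195.5] [array([ 538.3, -225.1]), array([ 9.3, 21.6]), np.float64(0.6)]
[352, 214, 20, 15, 233] [360.7 221.1] [array([ 461.2, -323.8]), array([43.3, 55.1]), np.float64(2.6)]
[326, 227, 8, 4, 23] [329.3 228.6] [array([ 437.2, -226.6]), array([ 9.1, 21.3]), np.float64(0.7)]
```

View pics/L.png

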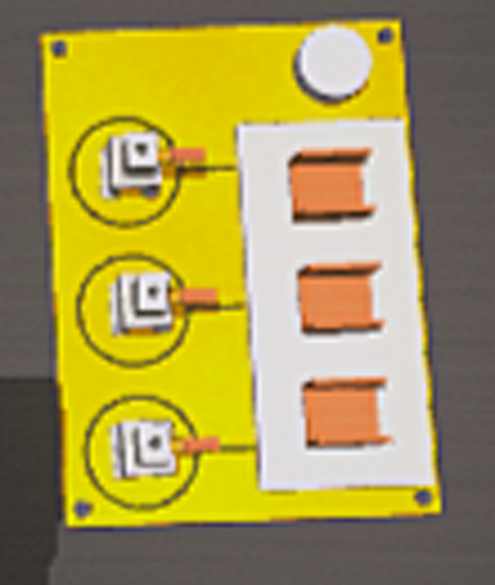

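All three posts stand within their rings with arms over the lines, and three brackets lie apart, open side up, wholly on the tile.

```bash
python3 -c "
from station import finish_job
print(finish_job())"
```

```text
the job is handed in; nothing more can be done
None
```

The job is handed in at about 42 s: all three posts stand in their own rings with jaw arms along the lines to the tile, and after that all three copper brackets were set open side up on the white tile, none on another.

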